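# Load the boring jig: slide the carriage to the hidden stop and lock it

### The job

Lay the square pine block lengthwise in the open channel of the blue boring jig, in front of the red carriage, and let go of it. Then take the carriage's black handle and slide the carriage gently, so that it pushes the block into the housing until you feel it fully home on the depth stop hidden inside, with the carriage snug behind it. Only then swing the orange locking lever fully shut; leave the other things on the bench where they are.

Things in the scene. Friction and masses are not known exactly. Their poses are not given: they have to be found in the camera images.
- block: loose square pine offcut, 38 x 110 x 38 mm, about 0.12 kg, long along its own y; origin at the centre of its underside. It may lie at either of two places on the bench, the brown screw box at the other.
- block_centre (a point): the middle of the pine block, 19 mm above its underside; its axes are the block's.
- jig: fixed aluminium base of the blue boring jig, standing on the worktop, 120 mm wide, 12 mm thick, from its x = -65 to +335 mm. Origin on the worktop under the channel's centre line, under the handle when the carriage is fully back; x runs along the channel into the housing (away from the robot), y to its left, z up. All jig positions and heights in these descriptions are in this frame.
- channel (a point): middle of the open part of the channel, on its floor (jig x = 105, z = 12 mm), where the block is easily laid in from straight above. Two steel guide walls, 43 mm apart, 7 mm thick, tops at z = 28 mm, run from x = -35 to 190 mm; from there on the blue housing's tunnel, 43 mm wide, roof at z = 58 mm, closed at the back.
- head_front (a point): middle of the lower front edge of the blue head that overhangs the channel: 100 mm wide, z = 105 to 165 mm, from jig x = 168 mm on (motor on top to z = 232 mm). At the end of the slide the handle's middle is only 8 to 25 mm before its face: a gripper pointing straight down would strike it, so lean the tool back toward the robot (the jig's -x) by about 35 degrees there.
- carriage (a joint): travel of the red carriage along the jig's x, m: 0 fully back (toward the robot), could run to 0.175 if nothing stopped it. It slides with about 5 N of friction and stays where it is left. The hidden stop is set differently each time: the block comes home with the carriage somewhere between 0.143 and 0.160.
- handle (a point): point on the black upright handle of the carriage: 12 mm along x, 16 mm across y, from z = 42 to 90 mm; the point is on its centre line at z = 70 mm. It stands 25 mm behind the carriage's front face; the carriage under it is 40 mm wide and its top is at z = 44 mm.
- carriage_face (a point): middle of the carriage's flat front face (jig z = 31 mm) that pushes the block; its axes are the jig's.
- plunger (a joint): depth-stop plunger hidden in the housing, travel in m: 0 out, untouched; the block's end presses it in, against a light spring (about 2.5 N), to 0.006, where the block bears on the stop proper, a stiff rubber buffer (about 5 N per mm). Push on it with some 10 N, then let go: friction keeps it there. Home means more than 0.0038. Its place cannot be seen.
- lock_lever (a joint): orange locking lever on the right (-y) side of the jig, turning about a vertical axis at jig x = 30, y = -85 mm; rad, 0 = open, pointing to the jig's -y; grows as it swings to the jig's +x; fully shut at 1.5 (its stop), nearly along the channel. It stays where it is left (friction about 1.5 N at the knob).
- lever_knob (a point): upright orange knob on the end of the lever, 16 mm in diameter, from z = 32 to 58 mm; the point is at z = 48 mm, 68 mm from the lever's axis. The lever's bar is at z = 24 to 34 mm.
- screw_box: bystander: small brown and green card box, 60 x 80 x 52 mm, origin at the centre of its underside.
- masking_tape: bystander: roll of masking tape, 98 mm across, 36 mm high, to the right.
- tape_measure: bystander: yellow tape measure, 36 x 82 x 67 mm, at the left behind.
- marker: bystander: black and white marker pen, 138 mm long, at the left in front.
Mind the look-alikes: they are no part of the job. Of the things like the block, leave any that is pink; of the rest the smaller one is meant.

How it is judged (in metres and radians):
On the way, in this order (a step that is already met when the one before it is completed fails the run):
1. the block lies in the channel, lengthwise, in front of the carriage, released (x of block_centre in the frame of jig between 0.075 and 0.2 m and z of block_centre in the frame of jig below 0.0345 m and angle between the y axis of block and the x axis of jig, either way round below 0.08 rad and x of block_centre in the frame of carriage_face above 0.05 m and y of block_centre in the frame of jig between -0.005 and 0.005 m and linear speed of block below 0.02 m/s and contact force between the fingers and block below 0.3 N), for 0.2 s.
2. the carriage has pushed the block home on the stop, the lever still open (value of joint plunger above 0.0038 m and x of block_centre in the frame of carriage_face between 0.05 and 0.0575 m and z of block_centre in the frame of jig below 0.0345 m and angle between the y axis of block and the x axis of jig, either way round below 0.08 rad and value of joint lock_lever below 0.6 rad), for 0.2 s.
3. the lever is shut, the block still home (value of joint plunger above 0.0038 m and x of block_centre in the frame of carriage_face between 0.05 and 0.0575 m and z of block_centre in the frame of jig below 0.0345 m and angle between the y axis of block and the x axis of jig, either way round below 0.08 rad and value of joint lock_lever above 1.38 rad), for 0.2 s.
At the end, for the whole second after the job is handed in: The block lies at rest lengthwise in the jig (within 0.08 rad), pressing the stop's plunger in by more than 3.8 mm (it meets the buffer at 6); the carriage's face is within 2.5 mm of the block's end; the lever is past 1.38 rad (of 1.5) (all of step 3 and linear speed of block below 0.01 m/s); the robot touches nothing.
It fails at once if the block is rammed: more than 45 N between it and the jig or its carriage (contact force between block and jig above 45 N).
It fails at once if the screw box is moved by more than 30 mm (distance of screw_box from where it was at the start of the episode above 0.03 m).
It fails at once if the masking tape is moved by more than 30 mm (distance of masking_tape from where it was at the start of the episode above 0.03 m).
It fails at once if the tape measure is moved by more than 30 mm (distance of tape_measure from where it was at the start of the episode above 0.03 m).
It fails at once if the marker is moved by more than 30 mm (distance of marker from where it was at the start of the episode above 0.03 m).
It also fails if it takes over 72 s, if anything falls off the work surface, if the arm or the gripper's body presses on something with over 40 N, if the wrist force passes 120 N, or if a joint passes its speed limit or range.

### The arm

A 6-joint arm with a two-finger parallel gripper is mounted at the origin on the work surface; the furniture and walls round the work are solid. World frame = base frame: x ahead of the robot, y to its left, z up, the work surface at z = 0. Lengths are in mm, angles in rad, forces in N, time in s.
With the tool pointing down it reaches from about 300 to 775 mm from the base axis. Payload 14.6 kg.
Tool frame: the origin (TCP) lies on the centre line of the jaws, within the pads' length; the fingertips stand 19 mm ahead of it and the grasp point (between the pads) is the TCP (bot.tip_reach is the distance from the TCP to the fingertips, in mm); z points along the fingers, y is the line along which they close (so a half turn about z gives the same grasp; the last joint's range is limited). The gripper opens to 85 mm and grips with 20 to 120 N. Pads are 22 mm wide; open, the fingers measure 114 mm over their backs; the gripper's body (76 mm by 85 mm) begins 54 mm behind the grasp point. The pads swing forward as they close: fully open they stand 13 mm farther back than shut.
Start: joints at [1.189, 0.3, 1.521, -0, 1.321, -0.067], TCP at [170.292, 522.963, 250.281] pointing down, gripper open.
Joint ranges: [-3.03, 3.03], [-0.79, 2.21], [0.23, 2.52], [-1.04, 4.18], [0, 3.07], [-2.55, 2.55]. Speed limits (rad/s): [2.22, 2.22, 2.57, 3.14, 3.14, 3.14].

### API

Orientations are given as a unit quaternion [w, x, y, z].
In Python, from rig import bot gives the robot as it stands. Calls block until the motion is done:
- bot.move_to(position, orientation): joint-space move of the TCP to a pose.
- bot.servo_line(position, attitude=None, speed=150, until_force=None): straight line of the TCP; attitude=None keeps the orientation; speed is the mean speed in mm/s. With until_force (N) it stops when the force on the tool has changed by that much, and returns True; else False.
- bot.move_joints(angles): joint-space move.
- bot.move_gripper(opening, grip_force=None): finger opening in mm; grip_force is the grip in N (None keeps the last); returns when the fingers have stopped.
- bot.dwell(seconds).
- bot.ik(position, orientation): joint angles nearest the present ones, or None.
- bot.read_state(): the state.
- bot.read_camera(name): name is "scene" or "top" or "wrist"; returns a dict with "image" (480x640x3 uint8, blue, green, red), "depth" (480x640 float32, mm along the optical axis (not along the pixel's ray), 0 where there is no reading), "fovy" (degrees; the focal length in pixels is half the picture's height over the tangent of half this angle, whatever the lens; pixels are square), "cx", "cy" (the principal point, pixels), "k1" (the pictures are not rectified: a ray, as slopes to the right and down, at radius r is drawn at 1 + k1 r^2 times it, then the intrinsics apply), "eye" and "attitude" of the camera in the world; the wrist camera has in their place "mount" (4x4, takes a point from camera to tool coordinates, whose origin is the TCP and whose axes are the flange's). Camera axes: x right, y down, z forward; pixel columns grow to the right and rows downward; lengths in mm; the calibration is good to about 2 mm. A picture is of the moment at which its call begins: read the wrist's pose just before it.
A pose or a line that the arm cannot do raises bot.MotionError and nothing moves.
- bot.finish_job(): hands the job in; it is judged then, once.
The state is a dict: "clock": time; "joint_positions": joint angles; "qvel": joint speeds; "effort": joint torques, N m; "ee_pos": TCP position; "tool_rot": TCP orientation; "ft_force": force on the tool from outside, world axes, zero at the start; "moment": the same for the moment, N m; "grip_width": finger opening in mm; "grip_force": force on a finger pad.
Only numpy, scipy, OpenCV 4.12 (cv2) and the standard library are available. Lean on these libraries where they do the work, as an engineer would, in place of code of your own. Each camera call takes 0.05 s, during which the arm holds its last target. There are 200 camera calls.

## Working session

There is one attempt and no reset: what is moved stays moved. The work goes in short steps, each a Python script; the robot and the scene stay as the last script left them, time stands still between calls to the robot, and variables do not carry over. Pictures are saved under pics/ and viewed, at most 10 in all, crops included, and the job is handed in when it is done.

```bash
mkdir -p pics; ls
cat > h.py <<'E'
import numpy as np, cv2, pickle
from scipy.spatial.transform import Rotation as R
def rot(q): return R.from_quat([q[1],q[2],q[3],q[0]])
def quat(r): q=r.as_quat(); return [float(q[3]),float(q[0]),float(q[1]),float(q[2])]
def cloud(c, T=None):
    """world points HxWx3 from depth; T=(R,p) of camera"""
    h,w=c["depth"].shape; f=h/2/np.tan(np.radians(c["fovy"])/2)
    K=np.array([[f,0,c["cx"]],[0,f,c["cy"]],[0,0,1]])
    u,v=np.meshgrid(np.arange(w),np.arange(h))
    p=cv2.undistortPoints(np.stack([u,v],-1).reshape(-1,1,2).astype(float),K,np.array([c["k1"],0,0,0.]))
    p=p.reshape(h,w,2); d=c["depth"][...,None]
    P=np.concatenate([p*d,d],-1)
    if T is None: T=(rot(c["attitude"]).as_matrix(),np.array(c["eye"]))
    W=P@T[0].T+T[1]; W[c["depth"]==0]=np.nan
    return W
E
python3 - <<'E'
from rig import bot; from h import *
for n in ("top","scene"):
    c=bot.read_camera(n); pickle.dump(c,open(f"{n}.pkl","wb")); cv2.imwrite(f"pics/{n}0.png",c["image"])
    print({k:v for k,v in c.items() if k not in("image","depth")})
s=bot.read_state();print(s)
E
```

```text
pics
{'fovy': 54.66123757705302, 'cx': 314.7508018604552, 'cy': 242.4575313228445, 'k1': -0.004013070594758197, 'eye': array([ 347.85315279,   24.32932437, 1234.82914124]), 'attitude': array([ 0.05397375, -0.69761129,  0.71150113, -0.0647416 ])}
{'fovy': 54.104079542318246, 'cx': 310.5514372431339, 'cy': 244.51839388978524, 'k1': -0.0503391178494244, 'eye': array([-362.15326547, -776.39172207,  613.86607241]), 'attitude': array([-0.49895939,  0.76254802, -0.34841929,  0.21946306])}
{'clock': 0.1, 'joint_positions': array([ 1.18940763e+00,  3.00451177e-01,  1.52148337e+00, -2.61779980e-05,
        1.32069912e+00, -6.66075738e-02]), 'qvel': array([ 0.00150605, -0.00142241, -0.00129533,  0.00054557,  0.00011629,
        0.00012056]), 'effort': array([ 1.37639570e-03, -5.44377851e+01, -3.62370300e+01, -9.11210827e-05,
        3.07053189e-03, -2.63246960e-05]), 'ee_pos': array([170.23140212, 522.80822388, 249.77356739]), 'tool_rot': array([-1.03256279e-04,  1.56738333e-01,  9.87640027e-01, -5.10317905e-04]), 'ft_force': array([-0.80257248, -0.25438787, -0.08859807]), 'moment': array([ 0.01690353, -0.01976113,  0.03502639]), 'grip_force': 0.0, 'grip_width': 85.4654918971431}
```

View pics/top0.png

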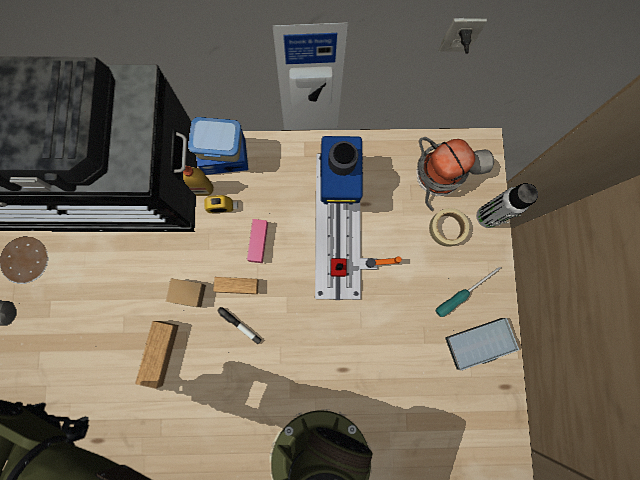

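View pics/scene0.png

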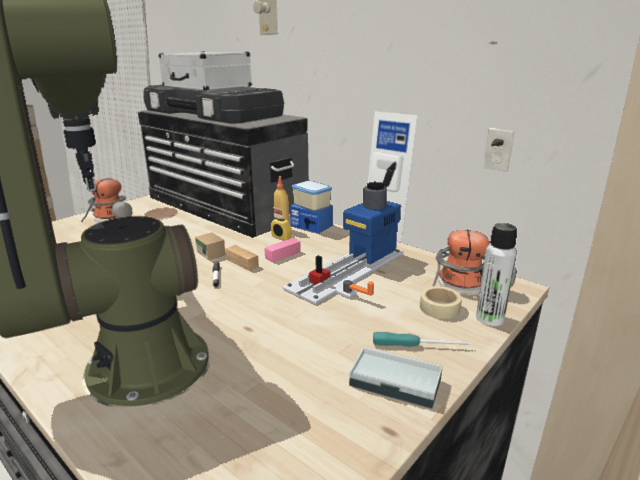

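The top view shows the pine block at about (236,286) and the screw box at (187,292), close beside it. The larger pine decoy is at (156,353) and the pink one at (258,241). The jig's axis runs from about (339,298) up to (341,155), with the carriage at (339,267) and the knob at (398,261). Next I'll measure these from depth.

Run:
```python
from h import *
c=pickle.load(open("top.pkl","rb")); W=cloud(c); Z=W[...,2]
print("table z",np.nanmedian(Z[300:330,280:300]),np.nanmedian(Z[220:240,280:300]),np.nanmedian(Z[310:330,380:420]))
def seg(name,u0,u1,v0,v1,z0,z1):
    m=np.zeros(Z.shape,bool); m[v0:v1,u0:u1]=True; m&=(Z>z0)&(Z<z1)
    n,l,st,_=cv2.connectedComponentsWithStats(m.astype(np.uint8)); k=1+np.argmax(st[1:,4]); m=l==k
    P=W[m]; r=cv2.minAreaRect(P[:,:2].astype(np.float32)); print(name,m.sum(),r,"z",np.median(P[:,2]).round(1),"mean",P.mean(0).round(1)); return P
seg("block",205,265,265,305,28,48)
seg("box",160,212,270,312,40,62)
seg("big",130,185,310,395,25,80)
seg("marker",205,275,300,350,5,40)
J=seg("base",300,375,140,310,7,18)
seg("head",310,375,120,215,150,185)
seg("walls",318,360,200,262,22,33)
seg("carr",320,356,250,285,38,60)
seg("handle",320,356,250,285,75,105)
seg("knob",385,410,250,272,45,70)
seg("lever",360,410,250,272,20,45)
im=c["image"]
a=cv2.resize(im[225:310,300:420],None,fx=6,fy=6,interpolation=cv2.INTER_CUBIC)
cv2.imwrite("pics/jigcrop.png",a)
```

```text
table z 0.7168152909787295 1.2228546684195862 0.8814389210680247
block 653 ((444.42901611328125, 211.791259765625), (110.03800964355469, 38.251094818115234), 85.86817932128906) z 38.7 mean [444.  211.3  38.7]
box 776 ((427.1269226074219, 339.2701416015625), (81.19767761230469, 60.18339157104492), 79.58097076416016) z 52.8 mean [426.9 338.2  52.8]
big 1625 ((276.14666748046875, 407.3502502441406), (55.61484146118164, 156.46343994140625), 76.27603912353516) z 54.2 mean [275.4 404.5  52.6]
marker 354 ((341.4636535644531, 206.60964965820312), (139.11917114257812, 20.31048583984375), 50.19215393066406) z 16.0 mean [343.5 206.   15.8]
base 2826 ((602.39111328125, -76.47396850585938), (156.68797302246094, 398.2434387207031), 88.79928588867188) z 13.0 mean [528.7 -53.6  13. ]
head 1816 ((714.003662109375, -62.107322692871094), (102.7766342163086, 157.51268005371094), 88.85896301269531) z 165.8 mean [700.4 -59.2 165.7]
walls 176 ((580.5035400390625, -82.1742935180664), (16.273691177368164, 158.23291015625), 84.0818862915039) z 28.8 mean [580.1 -82.5  28.7]
carr 230 ((486.0146179199219, -54.691741943359375), (36.61961364746094, 44.99872589111328), 88.58200073242188) z 45.0 mean [485.3 -54.3  45.2]
handle 31 ((481.801025390625, -54.229209899902344), (15.166654586791992, 10.00322437286377), 89.48432159423828) z 90.1 mean [481.9 -54.4  89.5]
knob 33 ((500.8216552734375, -207.20765686035156), (13.119243621826172, 15.424365997314453), 88.57746124267578) z 57.2 mean [ 499.9 -207.    57.3]
lever 182 ((499.577392578125, -167.73098754882812), (22.096572875976562, 79.07917785644531), 7.600103378295898) z 35.9 mean [ 497.4 -163.5   36. ]
```

View pics/jigcrop.png

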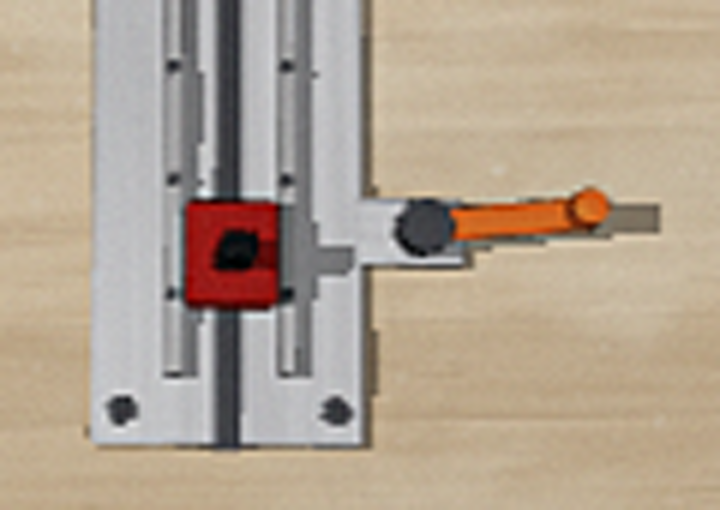

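```bash
cat >> h.py <<'E'
def down(yaw, lean=0, axis_yaw=None):
    """tool pointing down, tool y along world direction yaw (deg); tool tilted back toward -x of jig by lean deg"""
    a=np.radians(yaw); y=np.array([np.cos(a),np.sin(a),0]); z=np.array([0,0,-1.]); x=np.cross(y,z)
    r=R.from_matrix(np.stack([x,y,z],1))
    if lean: r=R.from_rotvec(np.radians(lean)*y)*r
    return r
def wristcam(bot,name):
    s=bot.read_state(); c=bot.read_camera("wrist"); M=np.array(c["mount"]); Rt=rot(s["tool_rot"]).as_matrix()
    T=(Rt@M[:3,:3], Rt@M[:3,3]+s["ee_pos"]); cv2.imwrite(f"pics/{name}.png",c["image"]); pickle.dump((c,T),open(name+".pkl","wb"))
    return c,T
E
python3 - <<'E'
from rig import bot; from h import *
print(bot.tip_reach)
cand=[]
for y in (88.8,-91.2):
    q=bot.ik([545,-56,340],quat(down(y))); print(y,q)
    q2=bot.ik([444,211.5,200],quat(down(y-92.9 if y>0 else y-92.9+180))); print(q2)
for y in (-4.1,175.9): print(y,bot.ik([444,211.5,200],quat(down(y))))
qs=[(y,bot.ik([545,-56,340],quat(down(y)))) for y in (88.8,-91.2)]
y,q=min([t for t in qs if t[1] is not None],key=lambda t:abs(t[1][5]))
print("use",y); bot.move_joints(q)
c,T=wristcam(bot,"w1"); print(np.array(c["mount"]).round(3),T[1],bot.read_state()["ee_pos"],bot.read_state()["clock"])
E
```

```text
19.0
88.8 [-1.69246964e-01  2.43596843e-01  1.38588485e+00 -4.44089210e-16
  1.51211096e+00 -1.71909934e+00]
[ 3.70061133e-01  2.20557109e-01  1.74365881e+00 -4.44089210e-16
  1.17737674e+00  4.41619632e-01]
-91.2 [-1.69246964e-01  2.43596843e-01  1.38588485e+00 -4.44089210e-16
  1.51211096e+00  1.42249331e+00]
[ 3.70061133e-01  2.20557109e-01  1.74365881e+00 -4.44089210e-16
  1.17737674e+00  4.41619632e-01]
-4.1 [ 3.70061133e-01  2.20557109e-01  1.74365881e+00 -4.44089210e-16
  1.17737674e+00  4.41619632e-01]
175.9 None
use -91.2
[[   0.      -0.952   -0.307   78.073]
 [   1.       0.      -0.       0.651]
 [   0.      -0.307    0.952 -123.484]
 [   0.       0.       0.       1.   ]] [623.09121459 -57.51360506 463.37911633] [545.05528208 -55.34178637 339.90591729] 2.6167
```

View pics/w1.png

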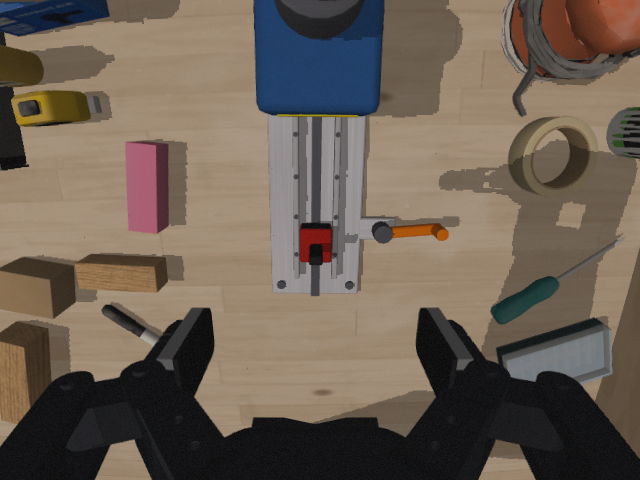

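The wrist view shows the channel clearly: guide walls at u≈297 and 336, the base front edge at v≈293, the handle at (316,252) and the knob at (442,233). I'll fit the jig frame from this.

Run:
```python
from h import *
for nm,(c,W) in {"wrist":(lambda t:(t[0],cloud(*t)))(pickle.load(open("w1.pkl","rb"))),"top":(lambda c:(c,cloud(c)))(pickle.load(open("top.pkl","rb")))}.items():
    P=W.reshape(-1,3); P=P[~np.isnan(P[:,0])]
    def box(x0,x1,y0,y1,z0,z1,Q=P): return Q[(Q[:,0]>x0)&(Q[:,0]<x1)&(Q[:,1]>y0)&(Q[:,1]<y1)&(Q[:,2]>z0)&(Q[:,2]<z1)]
    print(nm,"table",np.median(box(450,600,50,120,-10,10)[:,2]).round(2))
    B=box(385,620,-130,10,7,18)
    # edges per x bin
    def edges(Q,f,step=5,lo=410,hi=610):
        xs=np.arange(lo,hi,step); v=[(x+step/2,f(Q[(Q[:,0]>=x)&(Q[:,0]<x+step)][:,1])) for x in xs if ((Q[:,0]>=x)&(Q[:,0]<x+step)).sum()>2]
        return np.array(v)
    for n,f,Q,lo,hi in (("left",np.max,B,410,610),("right",np.min,box(385,620,-121,10,7,18),410,470),("wallL",np.median,box(430,620,-45,-15,24,32),436,615),("wallR",np.median,box(430,620,-100,-70,24,32),436,615)):
        e=edges(Q,f,lo=lo,hi=hi); p=np.polyfit(e[:,0],e[:,1],1); res=e[:,1]-np.polyval(p,e[:,0]); k=abs(res)<3; p=np.polyfit(e[k,0],e[k,1],1)
        print(n,"yaw",np.degrees(np.arctan(p[0])).round(2),"y@480",np.polyval(p,480).round(2),"y@570",np.polyval(p,570).round(2),len(e),res.std().round(2))
    print("base front x",np.percentile(B[:,0],0.5), "walls front", np.percentile(box(415,620,-45,-15,25,32)[:,0],1))
    for n,b in dict(handle=(450,520,-75,-35,86,96),carr=(440,530,-80,-30,40,50),knob=(470,530,-225,-190,52,66),pivot=(470,530,-165,-115,38,60)).items():
        Q=box(*b)
        if len(Q): print(n,len(Q),((Q.max(0)+Q.min(0))/2).round(1),(Q.max(0)-Q.min(0)).round(1))
    Q=box(400,490,140,280,34,45)
    print("block",cv2.minAreaRect(Q[:,:2].astype(np.float32)))
    Q=box(560,640,-120,0,160,172); print("head front",np.percentile(Q[:,0],2) if len(Q) else 0)
```

```text
wrist table -0.04
left yaw -1.51 y@480 4.08 y@570 1.7 40 0.45
right yaw -2.19 y@480 -115.09 y@570 -118.53 12 0.45
wallL yaw -1.67 y@480 -30.58 y@570 -33.21 36 0.4
wallR yaw -1.71 y@480 -80.17 y@570 -82.85 36 0.41
base front x 403.74021356161535 walls front 435.70756543837075
handle 131 [481.9 -55.7  89.5] [11.3 14.8  5.3]
carr 850 [484.7 -55.5  44.7] [43.8 39.5  8.7]
knob 142 [ 499.4 -208.2   55.8] [15.  15.2  7.4]
pivot 103 [ 494.8 -140.5   39.4] [22.1 20.2  2.7]
block ((442.492431640625, 211.3368682861328), (110.71797943115234, 39.17683029174805), 86.67276000976562)
head front 636.1366132177526
top table 1.06
left yaw -1.63 y@480 4.35 y@570 1.79 40 1.06
right yaw 2.36 y@480 -110.25 y@570 -106.54 12 2.4
wallL yaw -1.31 y@480 -29.67 y@570 -31.73 35 0.7
wallR yaw -2.0 y@480 -78.89 y@570 -82.03 36 0.67
base front x 403.7243823586108 walls front 437.22657733481145
handle 26 [481.8 -54.2  90.5] [10.  15.1  8.5]
carr 221 [485.8 -54.7  44.9] [45.1 37.4  9.5]
knob 31 [ 500.8 -207.2   57.6] [15.4 13.3 10.8]
pivot 42 [ 496.1 -146.4   40.8] [21.1 36.5  5.4]
block ((444.4329528808594, 211.84593200683594), (109.92832946777344, 38.251094818115234), 85.86817932128906)
head front 635.7401566856647
```

```bash
cat >> h.py <<'E'
YAW=-1.67; O=np.array([468.8,-54.6,0.])
def J(x,y,z): return (O+R.from_euler('z',YAW,degrees=True).apply([x,y,z])).tolist()
def jq(lean=0): return quat(down(-90+YAW,lean))
E
python3 - <<'E'
from rig import bot; from h import *
g=quat(down(-3.7))
bot.move_gripper(65,30)
bot.move_to([443.5,211.6,130],g)
bot.servo_line([443.5,211.6,37.5],speed=80,until_force=8)
print(bot.read_state()["ee_pos"])
print(bot.move_gripper(30,40)); s=bot.read_state(); print(s["grip_width"],s["grip_force"],s["ee_pos"])
bot.servo_line([443.5,211.6,150],speed=120)
s=bot.read_state(); print(s["grip_width"],s["ft_force"])
bot.move_to(J(107,0,150),jq()); bot.servo_line(J(107,0,75),speed=80)
c,T=wristcam(bot,"w2"); print(bot.read_state()["ee_pos"],J(107,0,75),bot.read_state()["clock"])
E
```

```text
[443.76052973 211.70783903  37.95284351]
False
37.1774461653473 40.79341471195221 [443.76124079 211.69327249  37.97105056]
36.929412452266625 [ 0.24914835 -0.53475047 -0.83885545]
[576.05335537 -57.77118444  75.60009334] [575.754552425197, -57.71828727441927, 75.00000000000001] 9.3417
```

View pics/w2.png

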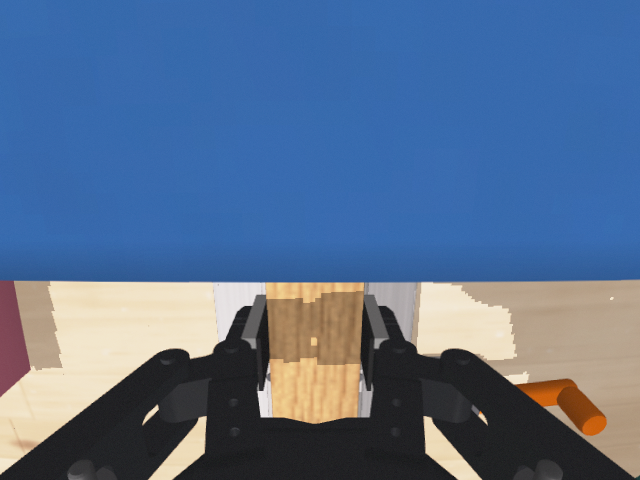

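The wrist view shows the block (u 266–364) centred over the base (u 214–419). I'll lower it with force sensing.

Run:
```python
from rig import bot; from h import *
hit=bot.servo_line(J(107,0,48.5),speed=25,until_force=5); s=bot.read_state(); print(hit,s["ee_pos"],s["ft_force"],s["moment"])
if s["ee_pos"][2]<53:
    bot.move_gripper(50); bot.dwell(.3); s=bot.read_state(); print(s["grip_width"],s["ft_force"])
    bot.servo_line(J(107,0,160),speed=120)
    bot.move_to(J(40,0,300),jq())
    c,T=wristcam(bot,"w3"); print(s["clock"])
    P=cloud(c,T).reshape(-1,3); P=P[~np.isnan(P[:,0])]
    L=R.from_euler('z',-YAW,degrees=True).apply(P-O)
    Q=L[(L[:,0]>44)&(L[:,0]<170)&(abs(L[:,1])<35)&(L[:,2]>45)&(L[:,2]<62)]
    print(cv2.minAreaRect(Q[:,:2].astype(np.float32)),np.median(Q[:,2]))
    Q=L[(abs(L[:,0])<40)&(abs(L[:,1])<20)&(L[:,2]>86)&(L[:,2]<98)]; print("handle",(Q.max(0)+Q.min(0))/2,Q.max(0)-Q.min(0))
    Q=L[(L[:,0]>0)&(L[:,0]<70)&(L[:,1]<-135)&(L[:,1]>-170)&(L[:,2]>52)&(L[:,2]<68)]; print("knob",(Q.max(0)+Q.min(0))/2)
```

```text
True [575.66307897 -57.69706085  50.02379013] [-1.28292209  0.7347762   6.20507843] [-0.02151469  0.19876146  0.02780763]
49.8486025265824 [ 0.24083618 -0.18493751 -0.19714129]
10.85
((106.71005249023438, -0.2995872497558594), (38.4201545715332, 108.81808471679688), 89.90130615234375) 49.82039053858911
handle [13.1037985  -0.48507704 88.89937092] [11.22414472 14.87300295  5.74832068]
knob [  35.67510495 -152.33858695   55.90793619]
```

The block is seated: x 106.7, y -0.3, top at z 50. Next I'll take the handle with the tool leaned back.

```bash
cat >> h.py <<'E'
LEAN=39; DX=-3; ZH=74
XJ=R.from_euler('z',YAW,degrees=True).apply([1,0,0])
E
python3 - <<'E'
from rig import bot; from h import *
q=jq(LEAN); r=rot(q); zt=r.apply([0,0,1])
h=lambda x:np.array(J(x+DX,-.3,ZH))
for x in (13,60,100,130,150,162): print(x, bot.ik(h(x).tolist(),q) is not None,end=' ')
pre=h(13)-zt*70
bot.move_gripper(50,40)
bot.move_to(pre.tolist(),q)
print(bot.servo_line(h(13).tolist(),speed=80,until_force=8))
bot.move_gripper(5,40); bot.dwell(.2)
s=bot.read_state(); print(s["grip_width"],s["grip_force"],s["ee_pos"],h(13),s["ft_force"]@XJ,s["ft_force"],s["clock"])
c,T=wristcam(bot,"w4")
E
```

```text
13 True 60 True 100 True 130 True 150 True 162 True False
15.089038510669589 41.935535073280334 [478.93193988 -54.92258685  74.38627645] [478.7870097  -55.19130129  74.        ] -4.2876824948348435 [-4.19238877  3.33098307  6.66200038] 15.5833
```

View pics/w4.png

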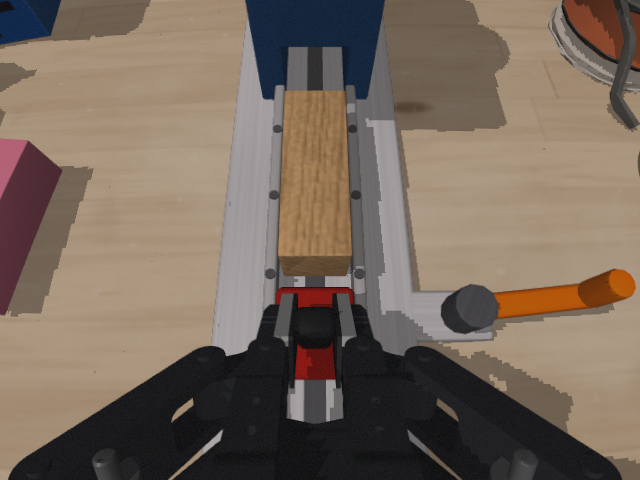

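The handle at (315,325) is between the pads, and the block lies straight in the channel at (316,180). Time to slide.

Run:
```python
from rig import bot; from h import *
h=lambda x:J(x+DX,-.3,ZH)
def st(t): 
    s=bot.read_state(); x=(R.from_euler('z',-YAW,degrees=True).apply(s["ee_pos"]-O))[0]-DX
    print(t,"x",round(x,2),"F",round(float(-s["ft_force"]@XJ),2),s["ft_force"].round(1),round(s["clock"],2)); return -s["ft_force"]@XJ,x
st("start")
print(bot.servo_line(h(60),speed=30,until_force=20)); st("60")
print(bot.servo_line(h(132),speed=40,until_force=20)); st("132")
f0,x=st("")
f=f0; t=132
while f<f0+4 and t<163:   # slow creep, 1 mm steps
    t+=1; bot.servo_line(h(t),speed=20,until_force=12); f,x=st(t)
```

```text
start x 13.15 F 3.44 [-3.3  3.3  6.1] 15.63
False
60 x 60.12 F 3.15 [-3.1  3.1  5.6] 17.35
False
132 x 132.1 F 3.65 [-3.5  4.1  5.8] 19.3
 x 132.1 F 3.65 [-3.5  4.1  5.8] 19.3
133 x 133.1 F 2.48 [-2.4  3.   5.8] 19.55
134 x 134.14 F 2.45 [-2.3  3.8  4.5] 19.8
135 x 135.12 F 2.78 [-2.7  4.3  5.3] 20.05
136 x 136.12 F 2.39 [-2.3  4.2  4.3] 20.3
137 x 137.13 F 2.55 [-2.4  4.4  5.7] 20.55
138 x 138.14 F 2.58 [-2.5  4.3  4.9] 20.8
139 x 139.12 F 2.08 [-2.   3.9  5.2] 21.05
140 x 140.14 F 2.99 [-2.9  4.2  5. ] 21.3
141 x 141.12 F 2.73 [-2.6  3.7  5.4] 21.55
142 x 142.13 F 2.41 [-2.3  4.3  4.9] 21.8
143 x 143.12 F 3.06 [-2.9  4.7  5. ] 22.05
144 x 144.1 F 3.23 [-3.1  4.8  5.3] 22.3
145 x 145.07 F 3.8 [-3.7  3.4  6.4] 22.55
146 x 146.05 F 4.12 [-4.   4.3  5.3] 22.8
147 x 147.04 F 4.58 [-4.5  4.   7.2] 23.05
148 x 148.02 F 4.76 [-4.6  3.9  6.4] 23.3
149 x 148.87 F 8.17 [-8.1  3.2  8.3] 23.55
```

The force trend shows the spring from about 142.5 mm and the buffer from about 148.4 mm. I'll press on a little to seat it.

Run:
```python
from rig import bot; from h import *
h=lambda x:J(x+DX,-.3,ZH)
t=149
while t<151:
    t+=.5; bot.servo_line(h(t),speed=10,until_force=12); s=bot.read_state(); f=-s["ft_force"]@XJ
    print(t,(R.from_euler('z',-YAW,degrees=True).apply(s["ee_pos"]-O))[0]-DX,f)
    if f>12.5: break
bot.dwell(.3)
bot.move_gripper(36); bot.dwell(.2)
s=bot.read_state(); print(s["grip_width"],s["ft_force"])
zt=rot(jq(LEAN)).apply([0,0,1])
p=s["ee_pos"]-zt*90; bot.servo_line(p.tolist(),speed=80)
# knob approach poses
LJ=lambda a:np.array([30+68*np.sin(a),-85-68*np.cos(a)])
for lean in (0,25):
  for a in (-.1,.1,.5,1,1.5):
    k=LJ(a); print(lean,a,bot.ik(J(k[0],k[1],55),jq(lean)) is not None,end=' ')
bot.move_to(J(10,-60,300),jq()); c,T=wristcam(bot,"w5"); print(bot.read_state()["clock"])
P=cloud(c,T).reshape(-1,3); P=P[~np.isnan(P[:,0])]
L=R.from_euler('z',-YAW,degrees=True).apply(P-O)
Q=L[(L[:,0]>0)&(L[:,0]<70)&(L[:,1]<-135)&(L[:,1]>-170)&(L[:,2]>52)&(L[:,2]<68)]; print("knob",(Q.max(0)+Q.min(0))/2)
Q=L[(L[:,0]>120)&(L[:,0]<167)&(abs(L[:,1])<12)&(L[:,2]>84)&(L[:,2]<98)]; print("handle",(Q.max(0)+Q.min(0))/2,Q.max(0)-Q.min(0))
```

```text
149.5 149.18176152225033 12.009248553633887
150.0 149.56070449077095 16.136460184258944
35.60882288197656 [-0.00483561 -0.40921953  0.50447681]
0 -0.1 True 0 0.1 True 0 0.5 True 0 1 True 0 1.5 True 25 -0.1 True 25 0.1 True 25 0.5 True 25 1 True 25 1.5 True 27.2833
knob [  35.13835602 -152.64145676   55.96332679]
handle [147.62325316  -0.40361903  88.0957541 ] [12.79991103 15.75263488  7.86371993]
```

View pics/w5.png

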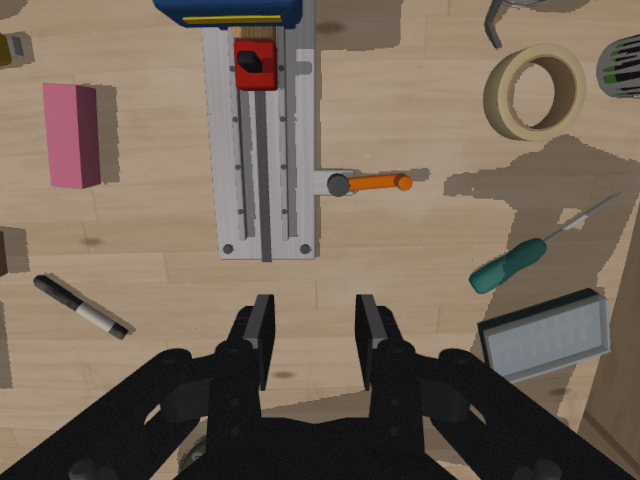

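The carriage stays at about 148–149 with the handle released, and the lever is open with its knob at (404,183). I'll swing it with closed fingers, turning the tool with it.

Run:
```python
from rig import bot; from h import *
Z=61
def pose(a,d):
    k=np.array([30+68*np.sin(a),-85-68*np.cos(a)])-d*np.array([np.cos(a),np.sin(a)])
    return J(k[0],k[1],Z), quat(down(-90+YAW+np.degrees(a)))
bot.move_gripper(0,40)
p,q=pose(.07,40); bot.move_to([p[0],p[1],140],q); print(bot.servo_line(p,q,speed=80,until_force=8))
f0=bot.read_state()["ft_force"]
for a in list(np.arange(.1,1.4,.16))+[1.4]:
    p,q=pose(a,19); hit=bot.servo_line(p,q,speed=70,until_force=12); s=bot.read_state(); print(round(a,2),hit,(s["ft_force"]-f0).round(1))
    if hit: break
else:
    for a in np.arange(1.42,1.62,.02):
        p,q=pose(a,19); bot.servo_line(p,q,speed=20,until_force=10); f=bot.read_state()["ft_force"]-f0; print(round(a,2),f.round(1))
        if np.linalg.norm(f[:2])>9: break
print(bot.read_state()["clock"])
```

```text
False
0.1 False [ 0.5  0.4 -0.7]
0.26 False [ 0.7  1.  -1.3]
0.42 False [-0.  -0.4 -0. ]
0.58 False [-0.2  0.4  0.3]
0.74 False [0.5 0.4 0.3]
0.9 False [0.9 0.7 0.1]
1.06 False [ 0.6 -0.   0.3]
1.22 False [ 0.2  0.4 -0.1]
1.38 False [ 0.9 -0.9 -0.2]
1.4 False [-1.9 -0.6 -0.3]
1.42 [0.5 0.2 1.2]
1.44 [-0.9 -0.5 -0.3]
1.46 [-0.   0.5 -0.8]
1.48 [-0.5 -0.2  0.4]
1.5 [ 0.1 -0.2  0.1]
1.52 [-1.3 -7.8  0.3]
1.54 [ -4.4 -14.8  -1. ]
34.575
```

The stop was felt at about 1.52 rad. I'll back off and check.

Run:
```python
from rig import bot; from h import *
a=1.5; d=60
k=np.array([30+68*np.sin(a),-85-68*np.cos(a)])-d*np.array([np.cos(a),np.sin(a)])
s=bot.read_state(); q=s["tool_rot"]
p=J(k[0],k[1],61); bot.servo_line(p,speed=80); bot.servo_line([p[0],p[1],150],speed=120)
bot.move_to(J(10,-60,300),jq()); c,T=wristcam(bot,"w6"); print(bot.read_state()["clock"],bot.read_state()["ft_force"])
P=cloud(c,T).reshape(-1,3); P=P[~np.isnan(P[:,0])]
L=R.from_euler('z',-YAW,degrees=True).apply(P-O)
Q=L[(L[:,0]>75)&(L[:,0]<125)&(L[:,1]<-70)&(L[:,1]>-115)&(L[:,2]>52)&(L[:,2]<68)]; k=(Q.max(0)+Q.min(0))/2; print("knob",k,"angle",np.arctan2(k[0]-30,-(k[1]+85)))
Q=L[(L[:,0]>120)&(L[:,0]<167)&(abs(L[:,1])<12)&(L[:,2]>84)&(L[:,2]<98)]; print("handle",(Q.max(0)+Q.min(0))/2)
```

```text
37.675 [-0.16036719 -0.76989169  0.42594905]
knob [ 96.32392301 -89.99260144  56.72911553] angle 1.495662001441516
handle [147.72577197  -0.66327731  88.22355967]
```

View pics/w6.png

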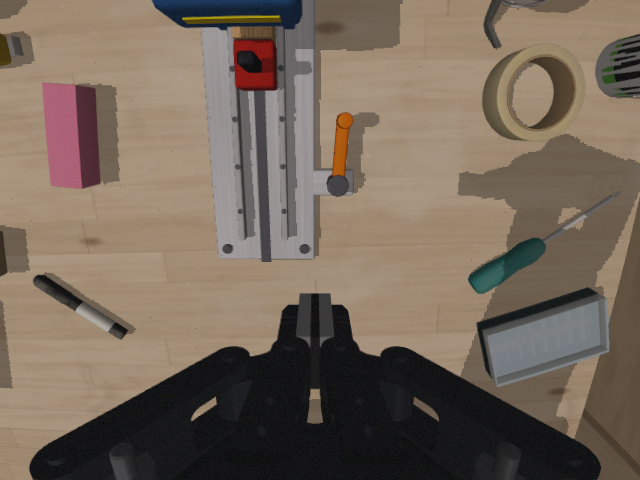

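The lever is shut (knob at (344,121), about 1.50 rad). The carriage is unchanged, with the block snug against it at (256,32), and the robot is clear.

```bash
python3 -c "
from rig import bot; print(bot.finish_job())"
```

```text
the job is handed in; nothing more can be done
None
```

I handed the job in at about 38 s on the clock: the block is pushed home on the stop (felt through the handle), the carriage is snug behind it, the lever is shut at about 1.50 rad, and the robot is clear; no verdict came back.

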